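Hang the padlock and slide its hanger home

TASK

Hang the larger loose padlock by its shackle on the empty peg of the sliding hanger and let go of it. Then push the stiff hanger, with the padlock on it, along its rail towards the full pegs until it is right up against its hidden end stop. Leave the small padlock and the screwdriver where they are.

Things in the scene. Friction and masses are not known exactly. Their poses are not given: they have to be found in the camera images.
- padlock: The larger loose padlock, standing upright: brass body 50 mm wide (y), 22 thick (x), 45 high, front and back alike; above it a closed shackle of 8 mm bar, top at 85 mm. 175 to 350 g. Origin at the centre of its underside, z up through the shackle. Can be gripped from above by the body's two narrow ends (50 mm apart), the shackle standing up between the fingers.
- padlock_eye (a point): Centre of the eye of the larger padlock's shackle, 62 mm above its underside. The eye opens along the padlock's x: 30 mm wide (y), with a half-round top; clear from 17 mm below this point (top of the body) to 15 mm above it.
- rack: Fixed steel rail on the bench, along its y (-190 to +270 mm), 60 mm wide; its place and yaw vary. Origin on its centre line at bench height. All pegs point to its -x. At its +y end a fixed grey panel (y 115 to 265 mm, 157 mm high) has two pegs that carry fixed padlocks like the loose one (y 155 and 225, x -55 mm).
- hanger (a joint): Travel (m) of the sliding hanger along the rack's +y, towards the full pegs; it starts between 0 and 0.05. The end stop is hidden inside the rail at about 0.15; there the hanger stops dead. The slide is stiff: it stays put until pushed with about 7 N and needs that much all the way.
- hanger_peg (a point): Point on the axis of the hanger's empty peg, 45 mm in front of the mast's face, 135 mm above the bench; axes as the rack's. The peg is an 8 mm bar that leaves the mast at 127 mm height, points to -x and rises 10 degrees to its tip, a 12 mm ball centred 39 mm further out (-x) than this point and 7 mm higher. A padlock hung here has its eye centre about 11 mm below this point.
- hanger_mast (a point): Centre of the top of the hanger's upright mast, 145 mm above the bench; axes as the rack's. The mast is a 25 by 25 mm square tube with a black cap on a black 50 by 50 mm foot that reaches up to 50 mm above the bench. It can be pushed on its -y side near the top.
- small_padlock: Bystander: a smaller padlock, body 34 mm wide, 18 mm thick, 30 mm high, 55 mm with its shackle, standing upright; origin at the centre of its underside.
- screwdriver: Bystander: a yellow-handled screwdriver lying on the bench, about 200 mm long along its x, handle to -x.
- blank_tray: Bystander: fixed grey tray of key blanks, 140 (x) by 110 (y) by 35 mm high; origin at the centre of its underside.
Not all that is in view belongs to the job. What is shaped like the padlock but blue or orange is not meant.

How it is judged:
On the way:
1. the larger padlock hangs by its shackle on the hanger's peg, let go, before the hanger is pushed home (x of padlock_eye in the frame of hanger_peg between -0.042 and 0.04 m and y of padlock_eye in the frame of hanger_peg between -0.012 and 0.012 m and z of padlock_eye in the frame of hanger_peg between -0.026 and 0.004 m and angle between padlock's own z axis and vertical below 0.4 rad and contact force between padlock and the fingers below 0.1 N and value of joint hanger below 0.1 m), for 0.2 s.
At the end, for the whole second after the job is handed in: The larger padlock hangs by its shackle on the hanger's peg (eye centre within 12 mm sideways of the peg point, 26 mm below to 4 mm above, 42 mm out to 40 mm in, tilted under 0.4 rad), let go and at rest (under 0.05 m/s); the hanger is within 5 mm of its stop (x of padlock_eye in the frame of hanger_peg between -0.042 and 0.04 m and y of padlock_eye in the frame of hanger_peg between -0.012 and 0.012 m and z of padlock_eye in the frame of hanger_peg between -0.026 and 0.004 m and angle between padlock's own z axis and vertical below 0.4 rad and contact force between padlock and the fingers below 0.1 N and value of joint hanger above 0.145 m and linear speed of padlock below 0.05 m/s); the robot touches nothing.
It fails at once if the small padlock is moved by more than 30 mm (distance of small_padlock from where it was at the start of the episode above 0.03 m).
It fails at once if the screwdriver is moved by more than 30 mm (distance of screwdriver from where it was at the start of the episode above 0.03 m).
It also fails if it takes over 59 s, if anything falls off the work surface, if the arm or the gripper's body presses on something with over 40 N, if the wrist force passes 120 N, or if a joint passes its speed limit or range.

ROBOT

A 7-joint arm with a two-finger parallel gripper is mounted at the origin on the work surface. World frame = base frame: x ahead of the robot, y to its left, z up, the work surface at z = 0. Lengths are in m, angles in rad, forces in N, time in s.
With the tool pointing down it reaches from about 0.4 to 0.9 m from the base axis. Payload 5.5 kg.
Tool frame: the origin (TCP) lies between the finger pads; the fingertips stand 22 mm ahead of it and the grasp point (between the pads) lies 3 mm ahead of it (ctrl.finger_overhang is the distance from the TCP to the fingertips, in m); z points along the fingers, y is the line along which they close (so a half turn about z gives the same grasp; the last joint's range is limited). The gripper opens to 85 mm and grips with 20 to 120 N. Pads are 22 mm wide; open, the fingers measure 114 mm over their backs; the gripper's body (76 mm by 85 mm) begins 54 mm behind the grasp point. The pads swing forward as they close: fully open they stand 13 mm farther back than shut.
Start: joints at [-1.009, 0.501, -0.427, 1.55, 0.221, 1.138, -0.21], TCP at [0.191, 0.621, 0.227] pointing down, gripper open.
Joint ranges: [-2.88, 2.88], [-0.31, 2.03], [-1.54, 1.56], [0.2, 2.42], [-1.41, 4.55], [0.19, 2.02], [-2.57, 2.57]. Speed limits (rad/s): [2.57, 2.57, 3.14, 3.14, 3.14, 3.14, 3.14].

INTERFACE

Orientations are given as a 3x3 rotation matrix whose columns are the frame's x, y, z axes.
In Python, from plant import ctrl gives the robot as it stands. The module is installed in compiled form; this text tells all that it offers. Calls block until the motion is done:
- ctrl.move_ptp(position, orientation): joint-space move of the TCP to a pose.
- ctrl.move_straight(position, v=0.15, orientation=None, f_stop=None): straight line of the TCP; orientation=None keeps the orientation; v is the mean speed in m/s. With f_stop (N) it stops when the force on the tool has changed by that much, and returns True; else False.
- ctrl.movej(angles): joint-space move.
- ctrl.gripper_to(opening): finger opening in m; the grip force is fixed at half the most; returns when the fingers have stopped.
- ctrl.wait(seconds).
- ctrl.inverse_kinematics(position, orientation): joint angles nearest the present ones, or None.
- ctrl.read_state(): the state.
- ctrl.snapshot(name): name is "scene" or "top"; returns a dict with "pixels" (384x512x3 uint8, red, green, blue), "depth" (384x512 float32, m along the optical axis (not along the pixel's ray), 0 where there is no reading), "camera_matrix" (3x3 intrinsics, pixels), "cam_to_world" (4x4, takes a point from camera to world coordinates). Camera axes: x right, y down, z forward; pixel columns grow to the right and rows downward; lengths in m; the calibration is good to about 2 mm. A picture is of the moment at which its call begins.
A pose or a line that the arm cannot do raises ctrl.PlanningError and nothing moves.
- ctrl.close_job(): hands the job in; it is judged then, once.
Trained networks look in the newest picture that a camera, given by its name, has taken for a name from the list of things; names that differ only in an ending like _2 or _b are one class to them, and where a whole thing is asked for, a point or a joint stands for the part that bears it (a point fixed in the world has none). Each returns a list of dicts, best first, with "p" (0 to 1); they miss things now and then, are a little off and sometimes report something else, mostly with a low value. They report only what shows in the picture. A call takes as long as a camera call. They do not tell look-alikes from the thing itself.
- ctrl.cut_out(camera, target): "pixels" (384x512 bool, what is visible of it).
- ctrl.pinpoint(camera, target): "point" ([x, y, z] in m, in world coordinates, good to about 4 mm: a listed point, or the origin of a listed thing).
The state is a dict: "t": time; "joint_pos": joint angles; "joint_vel": joint speeds; "joint_torque": joint torques, N m; "eef_pos": TCP position; "eef_rot": TCP orientation; "force": force on the tool from outside, world axes, zero at the start; "wrist_torque": the same for the moment, N m; "gripper_width": finger opening in m; "gripper_force": force on a finger pad.
Only numpy, scipy, OpenCV 4.12 (cv2) and the standard library are available. Lean on these libraries where they do the work, as an engineer would, in place of code of your own. Each camera call takes 0.05 s, during which the arm holds its last target. There are 200 camera calls.

## Working session

There is one attempt and no reset: what is moved stays moved. The work goes in short steps, each a Python script; the robot and the scene stay as the last script left them, time stands still between calls to the robot, and variables do not carry over. Pictures are saved under pics/ and viewed, at most 10 in all, crops included, and the job is handed in when it is done.

```bash
mkdir -p pics; cat > h.py <<'E'
import numpy as np, cv2
from plant import ctrl
def snap(c):
    s=ctrl.snapshot(c); return s
def world(s,u,v,z=None):
    K=s["camera_matrix"];T=s["cam_to_world"]
    d=s["depth"][v,u]; p=np.stack([(u-K[0,2])/K[0,0]*d,(v-K[1,2])/K[1,1]*d,d],-1)
    return p@T[:3,:3].T+T[:3,3]
def save(s,n,crop=None,k=1):
    im=s["pixels"][...,::-1]
    if crop: a,b,c,d=crop; im=im[b:d,a:c]
    cv2.imwrite("pics/"+n,cv2.resize(im,None,fx=k,fy=k,interpolation=cv2.INTER_CUBIC))
E
python3 - <<'E'
from h import *
np.set_printoptions(precision=4,suppress=True)
S={}
for c in("top","scene"):
    S[c]=snap(c); np.savez("pics/%s0.npz"%c,**S[c])
    for t in("padlock","padlock_eye","rack","hanger_peg","hanger_mast","small_padlock","screwdriver","blank_tray"):
        print(c,t,[(round(float(d["p"]),2),np.round(d["point"],3).tolist()) for d in ctrl.pinpoint(c,t)])
im=np.vstack([S["top"]["pixels"],S["scene"]["pixels"]])[...,::-1]
im=np.hstack([S["top"]["pixels"],S["scene"]["pixels"]])[...,::-1]
cv2.imwrite("pics/a.png",cv2.resize(np.ascontiguousarray(S["top"]["pixels"][...,::-1]),(768,576)))
cv2.imwrite("pics/b.png",cv2.resize(np.ascontiguousarray(S["scene"]["pixels"][...,::-1]),(768,576)))
print(ctrl.read_state()["t"])
E
```

```text
top padlock [(0.62, [0.34, -0.093, 0.0]), (0.51, [0.491, -0.23, -0.003]), (0.5, [0.34, -0.188, -0.001]), (0.47, [0.416, -0.143, 0.001]), (0.35, [0.683, 0.004, -0.004])]
top padlock_eye [(0.7, [0.409, -0.146, 0.061]), (0.69, [0.392, -0.265, 0.061]), (0.68, [0.338, -0.195, 0.062]), (0.63, [0.492, -0.227, 0.062]), (0.51, [0.335, -0.094, 0.06])]
top rack [(0.77, [0.686, 0.002, 0.003])]
top hanger_peg []
top hanger_mast [(0.73, [0.658, -0.102, 0.148])]
top small_padlock [(0.69, [0.664, -0.1, 0.148]), (0.63, [0.416, 0.176, 0.001])]
top screwdriver [(0.55, [0.426, -0.008, 0.002])]
top blank_tray [(0.62, [0.527, -0.446, 0.0])]
scene padlock [(0.93, [0.335, -0.096, -0.002]), (0.84, [0.491, -0.224, -0.001]), (0.8, [0.388, -0.263, 0.001]), (0.78, [0.416, -0.143, 0.0]), (0.46, [0.34, -0.189, -0.0])]
scene padlock_eye [(0.86, [0.414, -0.144, 0.064]), (0.7, [0.339, -0.191, 0.06]), (0.64, [0.385, -0.265, 0.058]), (0.61, [0.339, -0.097, 0.06]), (0.56, [0.496, -0.23, 0.061])]
scene rack [(0.59, [0.68, 0.003, 0.002])]
scene hanger_peg [(0.97, [0.607, -0.084, 0.133])]
scene hanger_mast [(0.94, [0.662, -0.096, 0.146])]
scene small_padlock [(0.77, [0.416, 0.172, -0.0])]
scene screwdriver [(0.52, [0.434, -0.01, 0.002])]
scene blank_tray [(0.63, [0.414, -0.144, 0.064]), (0.56, [0.527, -0.447, -0.004])]
0.9
```

View pics/a.png

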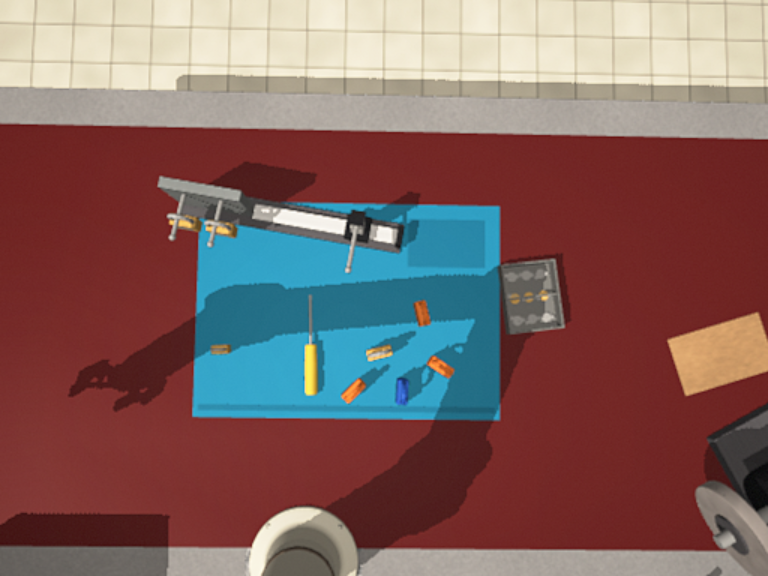

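View pics/b.png

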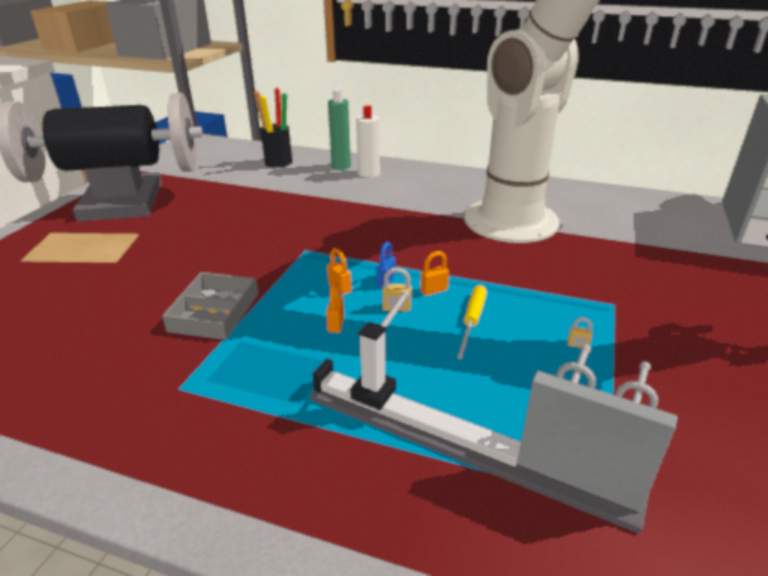

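The top view (768 px scale) shows the brass candidates: one at (378,353), which is the 50 mm loose padlock; a small brass one at (221,349); and two fixed on the panel at (180,222) and (220,230). The orange ones at (422,313), (441,366), (353,391) and the blue one at (402,391) are look-alikes. The brass one at (378,353), about world (0.414,-0.145), fits. I'll confirm it in a crop and measure yaws.

```bash
python3 - <<'E'
from h import *
np.set_printoptions(precision=4,suppress=True)
P={}
vv,uu=np.mgrid[:384,:512]
for c in("top","scene"):
    s=dict(np.load("pics/%s0.npz"%c)); P[c]=world(s,uu,vv); w=P[c]
    px=s["pixels"].astype(int)
    # padlock
    m=(np.hypot(w[...,0]-.414,w[...,1]+.145)<.042)&(s["depth"]>0)
    for lo,hi in((.03,.05),(.052,.1)):
        k=m&(w[...,2]>lo)&(w[...,2]<hi); q=w[k]
        r=cv2.minAreaRect((q[:,:2]*1000).astype(np.float32)); print(c,"padlock",lo,k.sum(),r,q.mean(0),q[:,2].max())
        x=q[:,:2]-q[:,:2].mean(0); e,V=np.linalg.eigh(x.T@x); print("  long axis deg",np.degrees(np.arctan2(V[1,1],V[0,1])))
    # mast top
    m=(np.hypot(w[...,0]-.66,w[...,1]+.098)<.035)&(w[...,2]>.138)&(w[...,2]<.155)
    q=w[m]; print(c,"mast",m.sum(),cv2.minAreaRect((q[:,:2]*1000).astype(np.float32)),q[:,2].mean())
    # rail: heights
    m=(w[...,0]>.58)&(w[...,0]<.75)&(w[...,1]>-.22)&(w[...,1]<.1)&(w[...,2]>.006)&(w[...,2]<.045)
    q=w[m]; r=cv2.minAreaRect((q[:,:2]*1000).astype(np.float32)); print(c,"rail",m.sum(),r,np.percentile(q[:,2],[10,50,90]))
    # peg
    m=(w[...,2]>.12)&(w[...,2]<.16)&(w[...,0]>.54)&(w[...,0]<.645)&(w[...,1]>-.12)&(w[...,1]<-.04)
    q=w[m]; print(c,"peg",m.sum(),q[np.argsort(q[:,0])][::max(1,len(q)//10)])
    n={"top":(150,190,330,290),"scene":(190,150,350,260)}[c]
    save(s,"crop_%s.png"%c,n,4)
E
```

```text
top padlock 0.03 81 ((413.54193115234375, -141.6849822998047), (22.002635955810547, 49.31987762451172), 14.344399452209473) [ 0.4142 -0.1417  0.0442] 0.04889434418138494
  long axis deg 105.94717384271536
top padlock 0.052 45 ((413.67718505859375, -142.06704711914062), (7.767776012420654, 44.32344055175781), 15.29247760772705) [ 0.4135 -0.1413  0.0799] 0.08862872859461635
  long axis deg 104.29476177894074
top mast 100 ((660.6707763671875, -95.75140380859375), (27.000089645385742, 27.661617279052734), 82.0921401977539) 0.14620076770180238
top rail 1676 ((663.7615356445312, -59.85212707519531), (165.67860412597656, 319.6537780761719), 0.08297362923622131) [0.0086 0.0166 0.0307]
top peg 92 [[ 0.5614 -0.0798  0.1518]
 [ 0.5673 -0.0769  0.1466]
 [ 0.5733 -0.0821  0.1431]
 [ 0.5816 -0.0792  0.1425]
 [ 0.5907 -0.0844  0.1363]
 [ 0.601  -0.0871  0.142 ]
 [ 0.6097 -0.0868  0.1388]
 [ 0.6181 -0.0867  0.1385]
 [ 0.6269 -0.092   0.136 ]
 [ 0.6352 -0.0919  0.1364]
 [ 0.6441 -0.0917  0.1335]]
scene padlock 0.03 135 ((418.0227355957031, -141.42486572265625), (23.795150756835938, 49.2501106262207),
[... 199 characters left out ...]
88183594), 17.698020935058594) [ 0.4184 -0.1406  0.07  ] 0.08333959631190857
  long axis deg 104.51966078580843
scene mast 153 ((663.6312255859375, -96.40127563476562), (27.98349380493164, 29.450435638427734), 79.37805938720703) 0.14287978639752752
scene rail 3062 ((673.5817260742188, -41.01460266113281), (294.9056091308594, 62.27741241455078), 80.75003814697266) [0.0091 0.0236 0.0286]
scene peg 112 [[ 0.5652 -0.0851  0.1428]
 [ 0.5712 -0.0832  0.1445]
 [ 0.577  -0.0791  0.1414]
 [ 0.5848 -0.0788  0.1389]
 [ 0.5925 -0.0852  0.1375]
 [ 0.5988 -0.0832  0.1371]
 [ 0.6069 -0.0893  0.1361]
 [ 0.614  -0.0847  0.1369]
 [ 0.6209 -0.0868  0.1311]
 [ 0.6281 -0.0908  0.1327]
 [ 0.6355 -0.0882  0.1311]]
```

View pics/crop_scene.png

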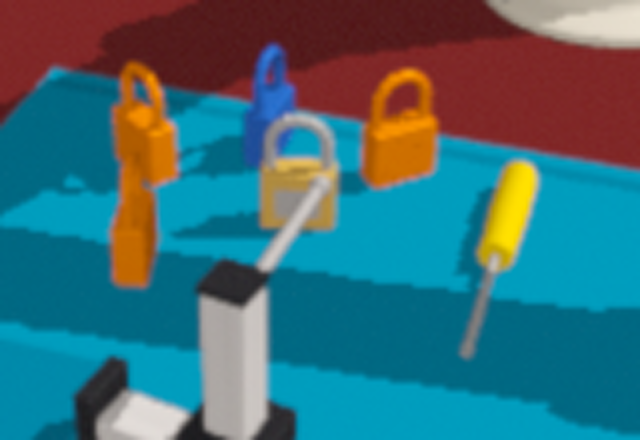

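The crop confirms the brass padlock with the steel shackle at (300,190), at world (0.415,-0.142) and yaw about 15°. The orange and blue ones are set apart from it. The rack yaw is about -9.3°. Now the grasp.

```bash
cat >> h.py <<'E'
np.set_printoptions(precision=4,suppress=True)
def R(deg,flip):
    a=np.radians(deg); y=np.array([-np.sin(a),np.cos(a),0])*(-1 if flip else 1); z=np.array([0,0,-1.])
    return np.stack([np.cross(y,z),y,z],1)
YAW=-9.3; a=np.radians(YAW); RX=np.array([np.cos(a),np.sin(a),0]); RY=np.array([-np.sin(a),np.cos(a),0])
E
python3 - <<'E'
from h import *
print(ctrl.read_state()["eef_rot"])
for f in(0,1):
    for p,y in(((.415,-.142,.25),14.8),((.415,-.142,.038),14.8),((.54,-.076,.15),YAW),((.66,-.15,.13),YAW)):
        q=ctrl.inverse_kinematics(p,R(y,f)); print(f,p,q)
j0=np.array(ctrl.read_state()["joint_pos"])
qs=[ctrl.inverse_kinematics((.415,-.142,.25),R(14.8,f)) for f in(0,1)]
f=int(np.argmin([9 if q is None else abs(np.array(q)-j0).max() for q in qs]));print("flip",f); open("flip","w").write(str(f))
ctrl.gripper_to(.072)
ctrl.move_ptp((.415,-.142,.2),R(14.8,f))
ctrl.move_straight((.415,-.142,.125),v=.15)
s=ctrl.read_state(); print(s["t"],s["eef_pos"],s["gripper_width"])
S=snap("scene"); save(S,"c.png",(170,60,370,260),3)
E
```

```text
[[-0.9557  0.2944 -0.    ]
 [ 0.2944  0.9557  0.    ]
 [ 0.      0.     -1.    ]]
0 (0.415, -0.142, 0.25) [-0.1107  0.0566  0.3956  2.0488 -0.0253  1.0407  2.1262]
0 (0.415, -0.142, 0.038) [ 0.2404  0.4132  0.0324  2.2072 -0.0261  0.5215  2.1218]
0 (0.54, -0.076, 0.15) [ 0.0452  0.3741  0.0554  1.8989 -0.0265  0.8692  1.5224]
0 (0.66, -0.15, 0.13) [ 0.1398  0.609   0.0632  1.569  -0.044   0.965   1.6252]
1 (0.415, -0.142, 0.25) [-0.227   0.0568  0.5177  2.0519 -0.0326  1.0405 -1.006 ]
1 (0.415, -0.142, 0.038) [-0.417   0.5626  0.8297  2.2269 -0.7179  0.6412 -0.3728]
1 (0.54, -0.076, 0.15) [-0.249   0.3975  0.4197  1.909  -0.2066  0.8771 -1.4586]
1 (0.66, -0.15, 0.13) [-0.0825  0.6371  0.3877  1.578  -0.2741  0.9806 -1.3433]
flip 1
4.6417 [ 0.4154 -0.1422  0.1253] 0.07233283686009571
```

View pics/c.png

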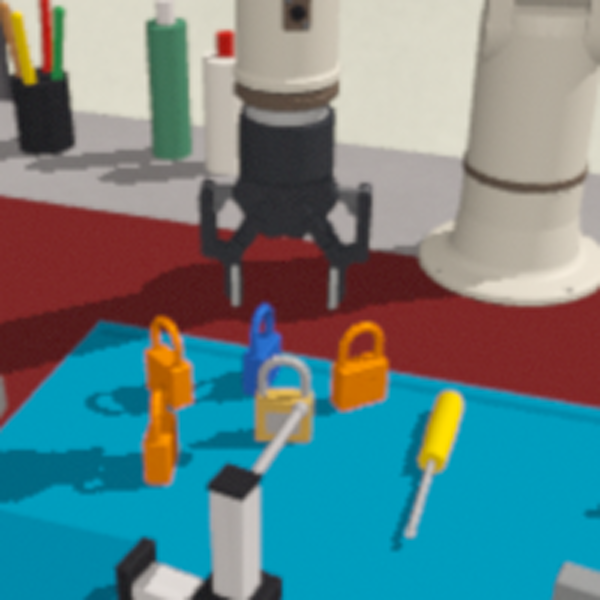

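The open fingers at (235,290) and (335,290) straddle the brass padlock at (284,400). Descending, gripping and lifting.

```bash
python3 - <<'E'
from h import *
f=1
print(ctrl.move_straight((.415,-.142,.039),v=.1,f_stop=10))
print(ctrl.read_state()["eef_pos"])
ctrl.gripper_to(.03)
s=ctrl.read_state(); print(s["gripper_width"],s["gripper_force"],s["force"])
ctrl.move_straight((.415,-.142,.15),v=.12)
peg=np.array([.662,-.096,0])-.0575*RX+[0,0,.135]
print("peg",peg)
# eye = TCP + 0.023 z (62-39)
pre=peg-RX*.085+[0,0,.142-.135-.023]
ctrl.move_ptp(pre,R(YAW,f))
s=ctrl.read_state(); print(s["t"],s["gripper_width"],s["gripper_force"],s["force"],s["eef_pos"])
S=snap("scene"); T=snap("top")
for c,X in(("scene",S),("top",T)):
    for t in("padlock_eye","hanger_peg","hanger_mast"):
        print(c,t,[(round(float(d["p"]),2),np.round(d["point"],3).tolist()) for d in ctrl.pinpoint(c,t)][:6])
im=np.hstack([cv2.resize(S["pixels"][100:250,180:330],(400,400),interpolation=2),cv2.resize(T["pixels"][110:210,190:290],(400,400),interpolation=2)])
cv2.imwrite("pics/d.png",im[...,::-1])
np.savez("pics/d_top.npz",**T);np.savez("pics/d_scene.npz",**S)
E
```

```text
False
[ 0.4154 -0.1422  0.0394]
0.04330993572779382 59.83540266752243 [-0.7433 -0.0053  7.2832]
peg [ 0.6053 -0.0867  0.135 ]
7.7333 0.04359409256050168 61.35113552212715 [-0.6423 -0.3597 -2.3225] [ 0.5206 -0.0726  0.1174]
scene padlock_eye [(0.79, [0.52, -0.075, 0.141]), (0.75, [0.386, -0.264, 0.06]), (0.67, [0.494, -0.23, 0.062]), (0.64, [0.338, -0.098, 0.062]), (0.62, [0.335, -0.19, 0.06])]
scene hanger_peg [(0.9, [0.606, -0.086, 0.131])]
scene hanger_mast [(0.7, [0.659, -0.098, 0.142])]
top padlock_eye [(0.66, [0.336, -0.093, 0.06]), (0.54, [0.338, -0.194, 0.062]), (0.5, [0.49, -0.23, 0.06]), (0.45, [0.392, -0.267, 0.059])]
top hanger_peg [(0.63, [0.605, -0.085, 0.133])]
top hanger_mast [(0.85, [0.659, -0.102, 0.145])]
```

View pics/d.png

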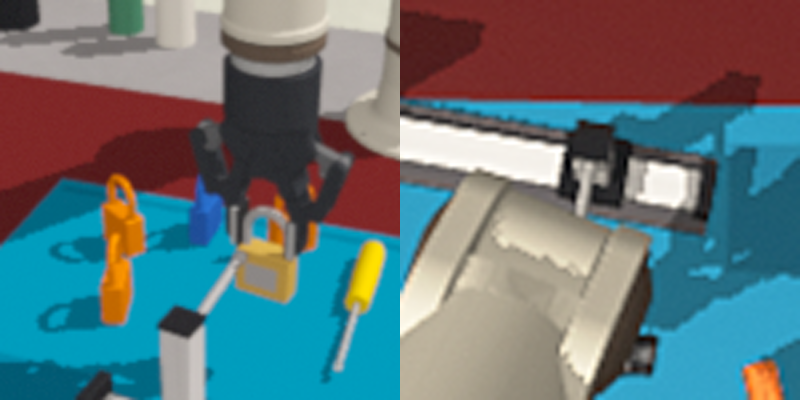

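```bash
python3 - <<'E'
from h import *
s=dict(np.load("pics/d_scene.npz"))
vv,uu=np.mgrid[:384,:512]; w=world(s,uu,vv)
p=s["pixels"].astype(int)
m=(np.hypot(w[...,0]-.52,w[...,1]+.0726)<.07)&(w[...,2]>.05)&(w[...,2]<.17)&(s["depth"]>0)
brass=m&(p[...,0]-p[...,2]>60)
q=w[brass]; print("brass",len(q),np.percentile(q,[2,50,98],axis=0))
L=(w-np.array([.5206,-.0726,0])); lx=L@RX; ly=L@RY
print("brass ly",np.percentile(ly[brass],[1,99]),"lx",np.percentile(lx[brass],[1,99]))
for lo in np.arange(.07,.17,.01):
    k=m&~brass&(w[...,2]>lo)&(w[...,2]<lo+.01)&(abs(lx)<.03)
    if k.any(): print(round(lo,2),k.sum(),np.round(np.sort(ly[k])[::max(1,k.sum()//8)],3))
save(s,"e.png",(250,155,310,225),10)
E
```

```text
brass 275 [[ 0.5132 -0.0935  0.0807]
 [ 0.5298 -0.0627  0.1142]
 [ 0.5375 -0.0412  0.1515]]
brass ly [-0.0201  0.0362] lx [-0.008   0.0139]
0.07 19 [-0.019 -0.012 -0.005 -0.001  0.004  0.008  0.014  0.022  0.024  0.025]
0.08 33 [-0.022 -0.019 -0.011 -0.007 -0.002  0.004  0.008  0.014  0.025]
0.09 45 [-0.022 -0.012 -0.007 -0.004 -0.001  0.003  0.006  0.011  0.015]
0.1 41 [-0.015 -0.01  -0.005 -0.002  0.003  0.006  0.009  0.013  0.016]
0.11 7 [-0.023 -0.021 -0.017 -0.015 -0.013 -0.011  0.026]
0.12 34 [-0.031 -0.024 -0.021 -0.021 -0.018 -0.016  0.025  0.029  0.032]
0.13 62 [-0.035 -0.028 -0.023 -0.021 -0.018 -0.015  0.027  0.03   0.035]
0.14 82 [-0.034 -0.027 -0.021 -0.019 -0.014  0.025  0.029  0.034  0.036]
0.15 114 [-0.034 -0.024 -0.021 -0.012 -0.001  0.008  0.017  0.03   0.036]
0.16 68 [-0.049 -0.039 -0.03  -0.024 -0.023 -0.003  0.032  0.035  0.039]
```

View pics/e.png

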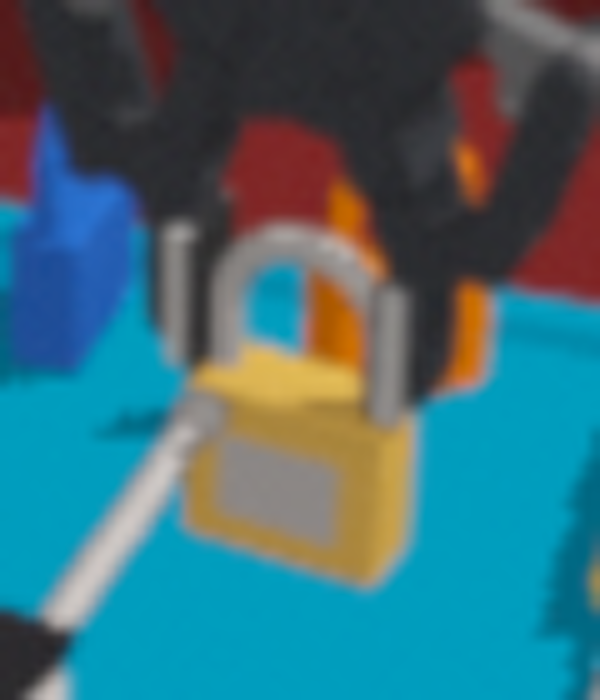

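The padlock is held upright, eye where expected, with the ball of the peg at (200,410). The pads sit high, near the body's top edge and the shackle, but the hold is firm. Next I thread it with a force stop.

```bash
python3 - <<'E'
from h import *
print(ctrl.finger_overhang)
peg=np.array([.6053,-.0862,.135]); dz=-.023
P=lambda x,z:peg+RX*x+[0,0,z-.135+dz]
print(ctrl.move_straight(P(-.085,.1425),v=.05))
hit=ctrl.move_straight(P(-.039,.1425),v=.05,f_stop=5); print(hit,ctrl.read_state()["force"])
if not hit:
    hit=ctrl.move_straight(P(-.008,.137),v=.05,f_stop=5)
s=ctrl.read_state(); print(hit,s["force"],s["eef_pos"],s["gripper_width"],s["t"])
S=snap("scene"); save(S,"f.png",(230,120,310,220),6); np.savez("pics/f.npz",**S)
E
```

```text
0.022
False
False [-0.3699 -0.0449 -2.5895]
False [-0.227  -0.2349 -2.0202] [ 0.5971 -0.085   0.1138] 0.04365614836061247 10.2333
```

View pics/f.png

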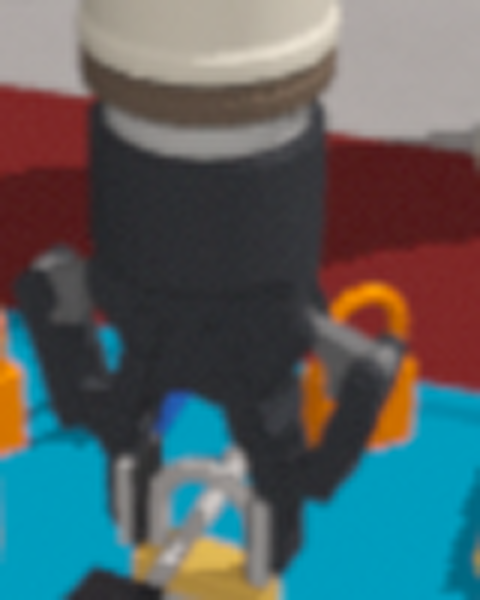

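The peg runs through the eye, from (150,580) up to the ball at (235,460), inside the arch, with no contact. Now lower until it rests, release, and retreat upward.

```bash
python3 - <<'E'
from h import *
p=np.array(ctrl.read_state()["eef_pos"])
print(ctrl.move_straight(p-[0,0,.018],v=.02,f_stop=2.0))
s=ctrl.read_state(); print(s["force"],s["eef_pos"]); p=np.array(s["eef_pos"])
ctrl.gripper_to(.08)
s=ctrl.read_state(); print(s["force"],s["gripper_width"])
ctrl.wait(.3)
ctrl.move_straight(p+[0,0,.13],v=.1,f_stop=8)
ctrl.wait(.5)
s=ctrl.read_state(); print(s["force"],s["eef_pos"],s["t"])
S=snap("scene"); save(S,"g.png",(200,140,320,260),5)
for t in("padlock_eye","hanger_peg","hanger_mast"):
    print(t,[(round(float(d["p"]),2),np.round(d["point"],3).tolist()) for d in ctrl.pinpoint("scene",t)][:5])
E
```

```text
True
[ 0.4592 -0.0115  4.2718] [ 0.5971 -0.0849  0.1035]
[1.0257 0.7753 0.3225] 0.08024524070177214
[-0.6315  0.8794 -1.181 ] [ 0.5971 -0.0849  0.2335] 13.575
padlock_eye [(0.84, [0.339, -0.188, 0.06]), (0.83, [0.496, -0.232, 0.06]), (0.73, [0.386, -0.267, 0.06]), (0.65, [0.597, -0.086, 0.128]), (0.62, [0.339, -0.098, 0.059])]
hanger_peg [(0.84, [0.606, -0.088, 0.134])]
hanger_mast [(0.86, [0.664, -0.095, 0.142]), (0.73, [0.675, 0.005, 0.003])]
```

View pics/g.png

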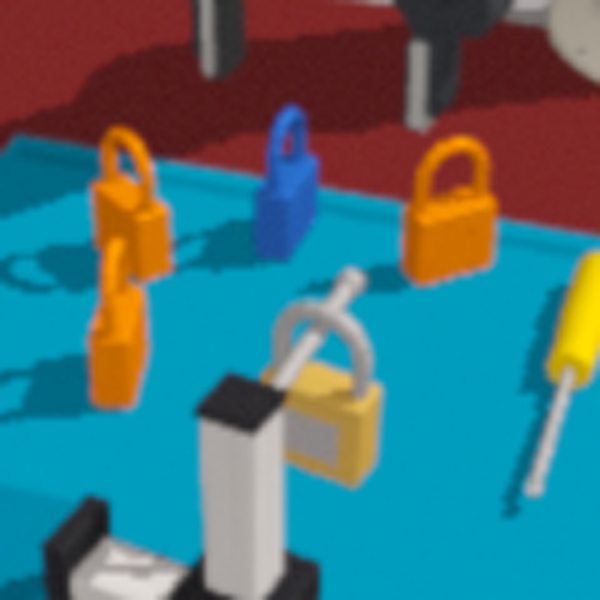

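The padlock (320,420) hangs by its shackle on the peg, with the eye at (0.597,-0.086,0.128), and the gripper is clear. Next I close the gripper, go to the mast's -y side and check the tip height.

```bash
python3 - <<'E'
from h import *
ctrl.gripper_to(0.0)
m=np.array([.662,-.096,0])+RX*.004
st=m-RY*.055
ctrl.move_straight(st+[0,0,.2335],v=.2)
s=ctrl.read_state(); p=np.array(s["eef_pos"]); print(p,s["gripper_width"])
S=snap("scene"); vv,uu=np.mgrid[:384,:512]; w=world(S,uu,vv); L=w-p
k=(np.hypot(L[...,0],L[...,1])<.06)&(L[...,2]>-.045)&(L[...,2]<.08)
for lo in np.arange(-.045,.075,.006):
    q=k&(L[...,2]>lo)&(L[...,2]<lo+.006)
    if q.sum()>2: y=L[q]@RY; x=L[q]@RX; print(round(lo,3),q.sum(),np.round([y.min(),y.max(),x.min(),x.max()],3))
E
```

```text
[ 0.6565 -0.1505  0.2329] 0.00020640285037938004
0.003 18 [-0.005  0.008  0.002  0.013]
0.009 37 [-0.013  0.014 -0.003  0.015]
0.015 49 [-0.013  0.015 -0.006  0.014]
0.021 49 [-0.012  0.016 -0.004  0.014]
0.027 44 [-0.012  0.015 -0.004  0.014]
0.033 47 [-0.014  0.014 -0.003  0.014]
0.039 32 [-0.012  0.017  0.005  0.015]
0.045 72 [-0.031  0.031 -0.     0.016]
0.051 121 [-0.034  0.036 -0.012  0.017]
0.057 121 [-0.04   0.04  -0.01   0.017]
0.063 107 [-0.044  0.046 -0.012  0.02 ]
0.069 155 [-0.05   0.05  -0.012  0.022]
```

By depth the tips sit about 4 mm above the TCP, and the linkage widens from +45 mm. So I push with TCP z = 0.112, which gives tips at about 0.116, clear of the mast cap above.

```bash
python3 - <<'E'
from h import *
m=np.array([.662,-.096,0])+RX*.004
st=m-RY*.055+[0,0,.112]
print(ctrl.move_straight(st,v=.15,f_stop=8))
hit=ctrl.move_straight(st+RY*.04,v=.04,f_stop=4)
s=ctrl.read_state(); p0=np.array(s["eef_pos"]); print("contact",hit,(p0-m)@RY,s["force"]@RY,s["t"])
hit=ctrl.move_straight(p0+RY*.19,v=.03,f_stop=18)
s=ctrl.read_state(); p=np.array(s["eef_pos"]); print(hit,"travel",(p-p0)@RY,s["force"],s["force"]@RY,s["t"],(p-m)@RX)
S=snap("scene"); save(S,"h.png",(200,120,400,320),3)
for t in("padlock_eye","hanger_peg","hanger_mast"):
    print(t,[(round(float(d["p"]),2),np.round(d["point"],3).tolist()) for d in ctrl.pinpoint("scene",t)][:6])
E
```

```text
False
contact True -0.025375379218822873 0.24012335510780156 16.8417
True travel 0.11636431456862034 [-0.0907 -0.256  -0.0718] -0.2672646122027579 20.675 -0.0015617234888091521
padlock_eye [(0.83, [0.386, -0.263, 0.057]), (0.75, [0.498, -0.228, 0.062]), (0.71, [0.612, 0.034, 0.127]), (0.61, [0.336, -0.19, 0.061]), (0.47, [0.676, 0.023, 0.147])]
hanger_peg [(0.57, [0.624, 0.032, 0.132])]
hanger_mast [(0.87, [0.676, 0.023, 0.144])]
```

View pics/h.png

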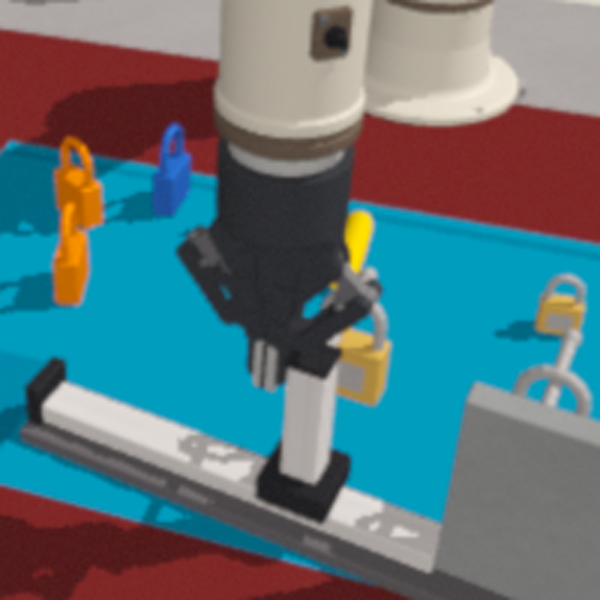

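The hanger moved about 119 mm, and the padlock (365,365) is still on the peg. A second slow push will tell a dead stop from stiction.

```bash
python3 - <<'E'
from h import *
for fs in (18,25):
    s=ctrl.read_state(); p0=np.array(s["eef_pos"])
    hit=ctrl.move_straight(p0+RY*.04,v=.015,f_stop=fs)
    s=ctrl.read_state(); p=np.array(s["eef_pos"]); print(hit,"moved",(p-p0)@RY,s["force"]@RY,s["t"])
ctrl.move_straight(p-RY*.04,v=.08); p=p-RY*.04
ctrl.move_straight(p+[0,0,.15],v=.15)
ctrl.wait(1)
S=snap("scene"); save(S,"i.png",(200,120,400,320),3)
for t in("padlock_eye","hanger_peg","hanger_mast","small_padlock","screwdriver"):
    print(t,[(round(float(d["p"]),2),np.round(d["point"],3).tolist()) for d in ctrl.pinpoint("scene",t)][:6])
print(ctrl.read_state()["t"])
E
```

```text
True moved -0.00046975069797490027 0.1975687308366032 21.95
True moved -0.0006445636782305772 -1.1166249686057002 23.2
padlock_eye [(0.92, [0.616, 0.029, 0.126]), (0.71, [0.336, -0.098, 0.06]), (0.63, [0.388, -0.265, 0.061]), (0.53, [0.496, -0.231, 0.061]), (0.5, [0.339, -0.189, 0.059])]
hanger_peg [(0.7, [0.627, 0.032, 0.136]), (0.4, [0.68, 0.025, 0.148])]
hanger_mast [(0.77, [0.679, 0.021, 0.142])]
small_padlock [(0.71, [0.415, 0.175, 0.001])]
screwdriver [(0.55, [0.428, -0.007, 0.004])]
26.2917
```

View pics/i.png

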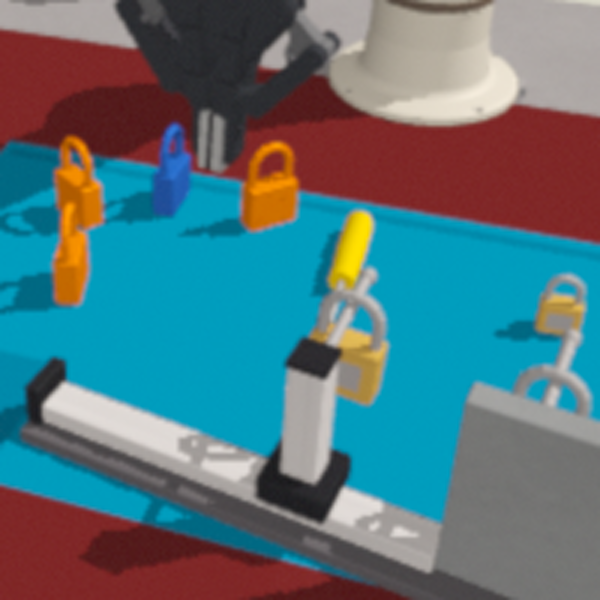

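The hanger does not move even at 25 N, more than three times the slide force, so it is at the dead stop. The padlock (355,360) hangs still, the gripper is clear, and the bystanders are unmoved. Handing in.

```bash
python3 -c "
from plant import ctrl
print(ctrl.close_job())"
```

```text
the job is handed in; nothing more can be done
None
```

The larger padlock hangs released on the hanger's peg, the hanger is against its end stop (it did not move under a 25 N push), the small padlock and screwdriver are where they were, and the job is handed in (no verdict was returned).

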